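Turn the back-to-front divider in the clear box and shut the lid

TASK

The bamboo divider has been put back the wrong way round in the clear box on the sloping stand, so its tall end sticks up at the front and the flip-top lid cannot shut. Lift the divider right out, turn it half way round, lower it gently back in until it is fully home with its tall end at the hinge side, then shut the lid. Do not ram the divider against the box, and leave the jars, the sugar bowl and the spoon as they are.

Things in the scene. Friction and masses are not known exactly. Their poses are not given: they have to be found in the camera images.
- stand: fixed teak stand, 140 mm wide, 145 deep; level frame: origin on the work surface under the middle of the box, z up, +x its high back, -x its low front with a ledge (turned roughly to the robot). Its bed slopes 25 degrees, rising towards +x. box has its origin 55 mm straight above this one.
- box: clear acrylic box fixed on the sloping bed. Origin: centre of its flat inner floor; z square to the floor, out of the mouth: 25 degrees off vertical, leaning to the stand's front; +x up the slope to the hinge side (back); y level. Inside 116 (x) by 108 (y) mm, walls and floor 4 thick; 92 high inside at the back wall, 62 at the front wall, side rims sloping straight between.
- insert: the divider: loose bamboo tray, 0.14 to 0.25 kg, outside 113.5 (x) by 105.5 (y) mm: 2.5 mm play in all each way. Origin: centre of its underside; z up out of its mouth; +x to its tall end (86 high), -x to its low end (56). Walls 5, floor 7 thick, lower outer edges bevelled 3 sideways by 4 up. Starts on the box's floor, against the front wall, its +x along the box's -x; home is +x along +x.
- insert_grip (a point): middle of the top edge of the insert's grip board, 71 mm above the insert's origin along its z. The board, 10 mm thick (y), runs along x from end wall to end wall: a solid rail 24 mm high whose top slopes 15 degrees like the side walls (rising to +x), below it a hand slot 56 long. The empty bins on its two sides are each 104 (x) by 43 (y) mm. A light pinch (40 N) can let it swing; 80 N is safe.
- insert_tall_end (a point): middle of the top edge of the insert's tall end wall: 57 mm along +x and 86 mm along z from the insert's origin
- lid (a joint): angle of the lid about its hinge in rad: 0 shut on the rim, grows as it opens, stop at 2.9; starts at 2.5 to 2.8. The hinge is stiff: the lid stays where it is left, 0.2 to 1 N at its edge moves it. With the insert back to front it cannot shut.
- lid_hinge (a point): middle of the lid's hinge axis, on top of the box's back wall: 62 mm along +x and 93 mm along z from the box's origin; the axis runs along the box's y. The point turns with the lid: its -x runs along the lid to the free edge, its z out of the outer face; with the lid shut its -x dips 14.5 degrees below the box's -x.
- lid_edge (a point): middle of the lid's free edge, at the tip of a finger tab 50 mm wide and 14 mm long, on the outer face; 142 mm from the hinge axis along the lid. The lid is a flat clear plate 4 mm thick and 116 mm wide, its outer face 4.5 mm above the hinge axis.
- jar_a: bystander: small glass jar with a purple screw lid, 58 mm across, 82 high, origin under its centre
- jar_b: bystander: the same kind of jar
- sugar_bowl: bystander: white ceramic sugar bowl with its lid shut, 90 mm across, 93 high, origin under its centre
- spoon: bystander: bamboo feeding spoon lying flat, 150 mm long along its x
Not all that is in view belongs to the job. Of the things like the stand, leave any that is blue; of the rest the smaller one is meant.

How it is judged (in metres and radians):
On the way, in this order (a step that is already met when the one before it is completed fails the run):
1. the insert is lifted right out of the box (its underside more than 80 mm from the box's floor) (distance between insert and box above 0.08 m).
2. the insert is back on the box's floor, turned half way round, the lid not yet shut (z of insert in the frame of box below 0.003 m and distance between insert and box below 0.005 m and x of insert_tall_end in the frame of box above 0.045 m and value of joint lid above 0.3 rad), for 0.2 s.
At the end, for the whole second after the job is handed in: The insert rests on the box's floor (within 3 mm) inside its walls with its tall end at the hinge side, and the lid is shut (within 0.05 rad), all at rest (z of insert in the frame of box below 0.003 m and distance between insert and box below 0.005 m and x of insert_tall_end in the frame of box above 0.045 m and value of joint lid below 0.05 rad and linear speed of insert below 0.02 m/s); the robot touches nothing.
It fails at once if the insert is rammed or dropped into the box (more than 100 N between them, all contacts added up) (contact force between insert and box above 100 N).
It fails at once if a bystander is pushed more than 20 mm or knocked over (distance of any of jar_a, jar_b, sugar_bowl, spoon from where it was at the start of the episode above 0.02 m or angle between any of jar_a, jar_b, sugar_bowl's own z axis and vertical above 0.5 rad).
It also fails if it takes over 67 s, if anything falls off the work surface, if the arm or the gripper's body presses on something with over 40 N, if the wrist force passes 120 N, or if a joint passes its speed limit or range.

ROBOT

A 6-joint arm with a two-finger parallel gripper is mounted at the origin on the work surface. World frame = base frame: x ahead of the robot, y to its left, z up, the work surface at z = 0. Lengths are in mm, angles in rad, forces in N, time in s.
With the tool pointing down it reaches from about 225 to 875 mm from the base axis. Payload 3.4 kg.
Tool frame: the origin (TCP) lies midway between the tips of the shut fingers; the grasp point (between the pads) lies 19 mm behind it (manip.pinch_z is the distance from the TCP to the grasp point, in mm); z points along the fingers, y is the line along which they close (so a half turn about z gives the same grasp; the last joint's range is limited). The gripper opens to 85 mm and grips with 20 to 120 N. Pads are 22 mm wide; open, the fingers measure 114 mm over their backs; the gripper's body (76 mm by 85 mm) begins 54 mm behind the grasp point. The pads swing forward as they close: fully open they stand 13 mm farther back than shut.
Start: joints at [1.095, 0.276, 1.505, -0, 1.361, -0.121], TCP at [199.775, 539.215, 231.328] pointing down, gripper open.
Joint ranges: [-2.89, 2.89], [-0.75, 2.08], [0.22, 2.7], [-1.18, 4.32], [0.11, 2.71], [-2.7, 2.7]. Speed limits (rad/s): [2.57, 2.57, 3.14, 3.14, 3.14, 3.14].

INTERFACE

Orientations are given as a unit quaternion [w, x, y, z].
In Python, from bench import manip, optics gives the robot as it stands.
- The arm moves only by the tool apply_moves, never from a script. Its arguments are lists of equal length, an entry for each row: "travel": the shift along the tool's x, y, z in units of 0.3 m (1.0 is 0.3 m), a list of three; "delta_rot": the turn, a rotation vector about the tool's x, y, z in units of 2 pi rad (1.0 is 2 pi rad), a list of three; "claw": the finger opening in mm, from 0 to 85.4. A call has 1 to 10 rows; each row is the pose to reach, as a shift and turn from the pose commanded when the call began, along the tool's axes at that moment, turning the shorter way round; what a row does not reach only later rows make up. A row lasts 1/10 s, in which the tool goes at most 50 mm and 8.59 degrees, less where a joint would pass 70% of its speed; a pose out of reach is approached as far as the arm can. A call with a number of a shift or a turn outside -1 to 1 is refused whole. A call with a gripper value outside its range is refused whole. The fingers move at their own pace and stop on an object; "grip_force" is the grip in N (left out, the last holds). Time passes only in rows, so rows that repeat a pose let the fingers close. It gives the time, the measured TCP pose, the force, the opening and the grip force at its end, in the units of the state.
- manip.observe(): the state, without advancing time (a new reading comes with each control period).
- optics.read_camera(name): name is "scene" or "top" or "wrist"; returns a dict with "pixels" (384x512x3 uint8, red, green, blue), "fx", "fy", "cx", "cy" (pixels), "eye" and "orientation" of the camera in the world. Camera axes: x right, y down, z forward; pixel columns grow to the right and rows downward; lengths in mm; the calibration is good to about 2 mm. A picture is of the moment at which its call begins. There is no depth.
- manip.sign_off(): hands the job in; it is judged then, once.
The state is a dict: "clock": time; "joint_positions": joint angles; "joint_velocities": joint speeds; "effort": joint torques, N m; "eef_pos": TCP position; "ee_rot": TCP orientation; "ft_force": force on the tool from outside, world axes, zero at the start; "ft_torque": the same for the moment, N m; "opening": finger opening in mm; "finger_force": force on a finger pad.
Only numpy, scipy, OpenCV 4.12 (cv2) and the standard library are available. Lean on these libraries where they do the work, as an engineer would, in place of code of your own. Each camera call takes 0.05 s, during which the arm holds its last target. There are 200 camera calls.

## Working session

There is one attempt and no reset: what is moved stays moved. The work goes in short steps, Python scripts to look and compute and a tool call to move; the robot and the scene stay as the last step left them, time stands still between calls to the robot, and variables do not carry over. Pictures are saved under pics/ and viewed, at most 10 in all, crops included, and the job is handed in when it is done.

Besides the shell and the picture viewer there is one more tool, called after "Request:" as name(argument=value, ...) on one line, values as JSON. apply_moves: Moves the arm, as the interface text tells. Its arguments: {"type":"object","properties":{"travel":{"type":"array","items":{"type":"array","items":{"type":"number","minimum":-1,"maximum":1}}},"delta_rot":{"type":"array","items":{"type":"array","items":{"type":"number","minimum":-1,"maximum":1}}},"claw":{"type":"array","items":{"type":"number"}},"grip_force":{"type":"number"}},"required":["travel","delta_rot","claw"]}

```bash
ls; mkdir -p pics; python3 - <<'E'
from bench import manip, optics
import cv2, numpy as np
for n in ("scene","top"):
    c=optics.read_camera(n)
    cv2.imwrite(f"pics/{n}0.png",cv2.resize(c["pixels"][:,:,::-1],(800,600),interpolation=cv2.INTER_CUBIC))
    print(n,{k:np.round(v,4) for k,v in c.items() if k!="pixels"})
print(manip.observe(), manip.pinch_z)
E
```

```text
pics
scene {'fx': np.float64(372.1812), 'fy': np.float64(372.1812), 'cx': np.float64(260.1457), 'cy': np.float64(195.9652), 'eye': array([ 395.9292,  361.0915, 1017.2239]), 'orientation': array([ 0.0442, -0.1942,  0.9611, -0.1912])}
top {'fx': np.float64(493.2169), 'fy': np.float64(493.2169), 'cx': np.float64(260.8358), 'cy': np.float64(188.5189), 'eye': array([ 499.7734,   15.4268, 1330.8769]), 'orientation': array([-0.0168,  0.7157, -0.6981,  0.0109])}
{'clock': 0.1, 'joint_positions': array([ 1.09501625e+00,  2.76510480e-01,  1.50601159e+00,  6.15408939e-05,
        1.36073557e+00, -1.21016368e-01]), 'joint_velocities': array([-0.00026622, -0.00325591, -0.00236232, -0.00157166,  0.00234811,
       -0.00069229]), 'effort': array([ 2.21013390e-03, -4.17700052e+01, -2.46405762e+01, -1.62996639e-04,
        5.80818829e-03,  4.23008589e-05]), 'eef_pos': array([199.50642569, 538.76215784, 230.53635003]), 'ee_rot': array([-2.73503584e-04,  1.76459395e-01,  9.84307568e-01, -7.86859072e-04]), 'ft_force': array([-0.11884282,  0.49037045,  0.27479735]), 'ft_torque': array([-0.0474412 , -0.03113871, -0.02916096]), 'finger_force': 0.0, 'opening': 85.54056920456244} 18.700000000000003
```

View pics/scene0.png

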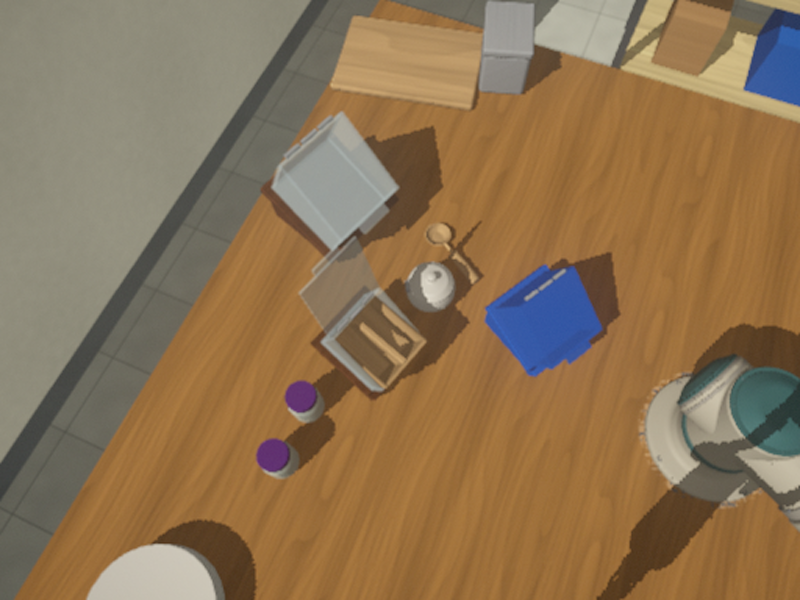

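View pics/top0.png

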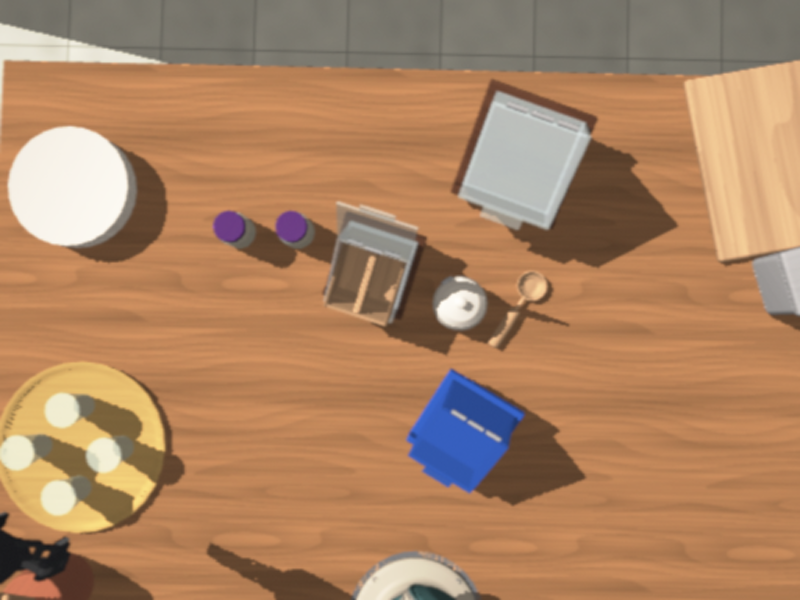

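The meant stand is the small clear box with bamboo inside: top view (370,270)/800 px, scene view (372,340). The tall end is at the front, towards the robot. The blue stand and the larger grey box are the decoys. Jars are to its left, the bowl and spoon to its right.

```bash
cat > h.py <<'E'
from bench import manip, optics
import cv2, numpy as np
from scipy.spatial.transform import Rotation as R
def rot(q): return R.from_quat(np.r_[q[1:],q[0]])
def ray(c,u,v):
    d=rot(c["orientation"]).apply([(u-c["cx"])/c["fx"],(v-c["cy"])/c["fy"],1.]); return np.array(c["eye"]),d
def onz(c,u,v,z):
    e,d=ray(c,u,v); return e+d*(z-e[2])/d[2]
def proj(c,p):
    q=rot(c["orientation"]).inv().apply(np.atleast_2d(p)-c["eye"]); return np.c_[c["fx"]*q[:,0]/q[:,2]+c["cx"],c["fy"]*q[:,1]/q[:,2]+c["cy"]]
def tri(rs):
    A=0;b=0
    for e,d in rs:
        d=d/np.linalg.norm(d);P=np.eye(3)-np.outer(d,d);A=A+P;b=b+P@e
    x=np.linalg.solve(A,b); return x,[np.linalg.norm((np.eye(3)-np.outer(d,d)/(d@d))@(x-e)) for e,d in rs]
E
python3 - <<'E'
from h import *
t=optics.read_camera("top");s=optics.read_camera("scene")
np.savez("cams.npz",t=t,s=s)
a=cv2.resize(t["pixels"][124:216,206:272],None,fx=6,fy=6,interpolation=cv2.INTER_CUBIC)
b=cv2.resize(s["pixels"][150:256,188:276],None,fx=4.5,fy=4.5,interpolation=cv2.INTER_CUBIC)
im=np.zeros((560,800,3),np.uint8);im[:552,:396]=a;im[:477,400:796]=b
cv2.imwrite("pics/c1.png",im[:,:,::-1])
k=1.5625
for p in [(325,300),(392,325)]: print("tall corner z108",onz(t,p[0]/k,p[1]/k,108).round(1))
for n,p in dict(ja=(292,225),jb=(229,226)).items(): print(n,onz(t,p[0]/k,p[1]/k,82).round(1))
print("bowl",onz(t,462/k,304/k,80).round(1),"spoon",onz(t,534/k,287/k,5).round(1),onz(t,495/k,344/k,5).round(1))
E
```

```text
tall corner z108 [535.7 157.2 108. ]
tall corner z108 [498.7  49.7 108. ]
ja [657.4 217.6  82. ]
jb [653.3 320.4  82. ]
bowl [535.6 -62.2  80. ] spoon [ 570. -190.    5.] [ 470.5 -125.     5. ]
```

View pics/c1.png

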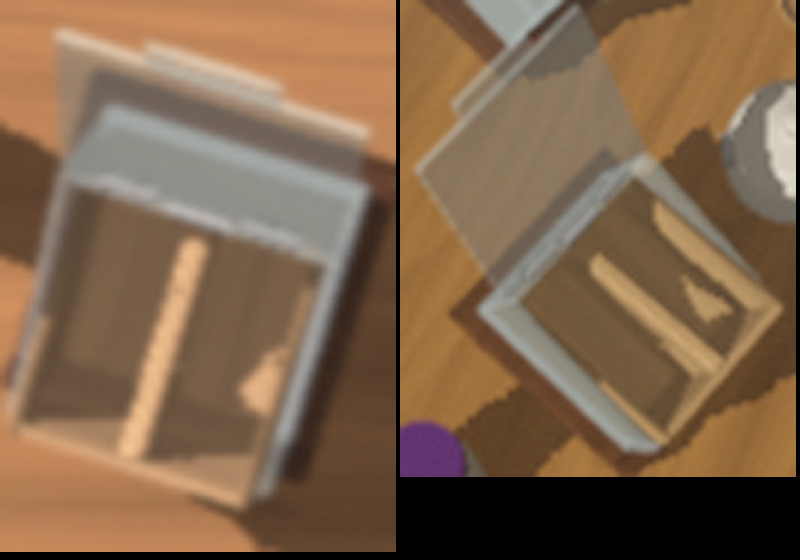

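Crop: the board's top runs from (193,240) to (130,455) in the left panel, and the tall-end corners are (15,432) and (245,505). In the right panel the board runs from (597,262) to (715,365). Next I compute the stand pose and the pre-grasp move.

```bash
cat >> h.py <<'E'
s25,c25=np.sin(np.radians(25)),np.cos(np.radians(25))
def box(o,yaw):
    "box origin (world) and rotation matrix"
    S=R.from_euler('z',yaw).as_matrix(); B=S@np.array([[c25,0,-s25],[0,1,0],[s25,0,c25]])
    return np.r_[o[0],o[1],55.],B
def plan(st,p,Rt):
    "travel / delta_rot units to reach TCP p, matrix Rt from measured pose"
    R0=rot(st["ee_rot"]); return (R0.inv().apply(p-st["eef_pos"])/300).round(4),((R0.inv()*R.from_matrix(Rt)).as_rotvec()/2/np.pi).round(4)
E
python3 - <<'E'
from h import *
f=np.load("cams.npz",allow_pickle=True);t=f["t"].item();s=f["s"].item()
T=lambda x,y:(206+x/6-.4,124+y/6-.4); S=lambda x,y:(188+(x-400)/4.5-.4,150+y/4.5-.4)
a,b=onz(t,*T(15,432),108.3),onz(t,*T(245,505),108.3)
lo,hi=onz(t,*T(193,240),129),onz(t,*T(130,455),109)
print(a,b,np.linalg.norm(a-b),"yaw",np.degrees(np.arctan2(-(a-b)[0],(a-b)[1])))
d=lo-hi;print(lo,hi,np.linalg.norm(d[:2]),"yaw",np.degrees(np.arctan2(d[1],d[0])))
for p,q in [((193,240),(597,262)),((15,432),(665,440)),((245,505),(780,308)),((60,35),(418,170)),((368,133),(575,8))]:
    print(tri([ray(t,*T(*p)),ray(s,*S(*q))]))
E
```

```text
[526.79187769 156.64820004 108.3       ] [499.01063579  60.74190177 108.3       ] 99.84896318659408 yaw -16.154752182848245
[606.34211144  83.97840551 129.        ] [518.4557924  108.75792102 109.        ] 91.31281106411531 yaw -15.745778706683515
(array([605.03844662,  83.42857724, 130.53842949]), [np.float64(1.2487292098752127), np.float64(1.2487292098753386)])
(array([528.32524819, 157.18579324, 108.66746838]), [np.float64(1.643948548481479), np.float64(1.6439485484813705)])
(array([499.68209689,  60.94517775, 108.52310997]), [np.float64(0.7038249984052625), np.float64(0.7038249984052991)])
(array([663.72781075, 123.81885085, 291.65354783]), [np.float64(0.36550299754092724), np.float64(0.3655029975409959)])
(array([632.23968674,  14.29089522, 289.37112255]), [np.float64(0.7643699463026952), np.float64(0.7643699463026824)])
```

```bash
cat >> h.py <<'E'
O,B=box((599.2,84.2),np.radians(-16.05))
RG=B@np.diag([-1.,1,-1])      # tool x=-box x, y=box y, z=-box z
RH=B@np.diag([1.,-1,-1])      # the same after the half turn
def W(x,y,z): return O+B@np.array([x,y,z])
def inbox(p): return B.T@(np.asarray(p)-O)
E
python3 - <<'E'
from h import *
st=manip.observe()
p=W(-1.25,0,169); print(p,plan(st,p,RG))
E
```

```text
[529.47278    104.25982671 207.63774318] (array([-1.5343, -0.9765,  0.078 ]), array([-0.0028, -0.0694, -0.0117]))
```

Request:
apply_moves(travel=[[-1,-0.64,-0.1],[-1,-0.64,-0.1],[-1,-0.64,-0.1],[-1,-0.64,-0.1],[-1,-0.64,-0.1],[-1,-0.64,-0.1],[-1,-0.64,-0.1],[-1,-0.64,-0.1],[-1,-0.64,-0.1]], delta_rot=[[0,-0.02,-0.01],[0,-0.04,-0.01],[-0.0028,-0.0694,-0.0117],[-0.0028,-0.0694,-0.0117],[-0.0028,-0.0694,-0.0117],[-0.0028,-0.0694,-0.0117],[-0.0028,-0.0694,-0.0117],[-0.0028,-0.0694,-0.0117],[-0.0028,-0.0694,-0.0117]], claw=[45,45,45,45,45,45,45,45,45], grip_force=80)

```text
clock: 1.1
eef_pos: [414.9, 253.5, 261.4]
ee_rot: [0.214, 0.138, 0.966, -0.03]
ft_force: [-0.7, -0.4, 0.2]
opening: 44.7
finger_force: 0.0
```

```bash
python3 - <<'E'
from h import *
st=manip.observe()
print(st["clock"],st["eef_pos"],st["joint_positions"].round(2),st["opening"],inbox(st["eef_pos"]),plan(st,W(-1.25,0,169),RG))
E
```

```text
1.1 [414.87896732 253.53851727 261.41952183] [ 0.66  0.01  1.84 -0.4   1.06 -0.47] 44.7146188769549 [-115.73495635  111.77747374  281.7268389 ] (array([-0.3833, -0.3711,  0.3755]), array([ 0.    , -0.    , -0.0007]))
```

Request:
apply_moves(travel=[[-0.383,-0.371,0.375],[-0.383,-0.371,0.375],[-0.383,-0.371,0.375],[-0.383,-0.371,0.375],[-0.383,-0.371,0.375],[-0.383,-0.371,0.375],[-0.383,-0.371,0.375]], delta_rot=[[0,0,-0.0007],[0,0,-0.0007],[0,0,-0.0007],[0,0,-0.0007],[0,0,-0.0007],[0,0,-0.0007],[0,0,-0.0007]], claw=[45,45,45,45,45,45,45])

```text
clock: 1.8
eef_pos: [528.8, 108.1, 207.6]
ee_rot: [0.214, 0.133, 0.967, -0.029]
ft_force: [0.1, 0.2, 0.0]
opening: 45.2
finger_force: 0.0
```

```bash
python3 - <<'E'
from h import *
st=manip.observe()
c=optics.read_camera("wrist");np.savez("w1.npz",c=c)
cv2.imwrite("pics/w1.png",cv2.resize(c["pixels"][:,:,::-1],(800,600),interpolation=cv2.INTER_CUBIC))
print(inbox(st["eef_pos"]),st["joint_positions"].round(2),c["eye"],c["fx"],inbox(c["eye"]))
# predicted pixels (800 px picture) of tall corners, board top at tall end, grip point, low end corners
P=[W(-58.25,52,86),W(-58.25,-52,86),W(-53,0,85),W(-1.25,0,71),W(50,0,57)]
print((proj(c,P)*1.5625).round())
E
```

```text
[ -2.81714497   3.52933521 169.73675281] [ 0.2   0.07  1.92 -0.28  0.78 -0.93] [398.80185957 144.21732395 301.42372127] 322.81922554721933 [-85.43842112   2.27259785 311.73908282]
[[511. 194.]
 [275. 192.]
 [393. 205.]
 [393. 304.]
 [393. 381.]]
```

View pics/w1.png

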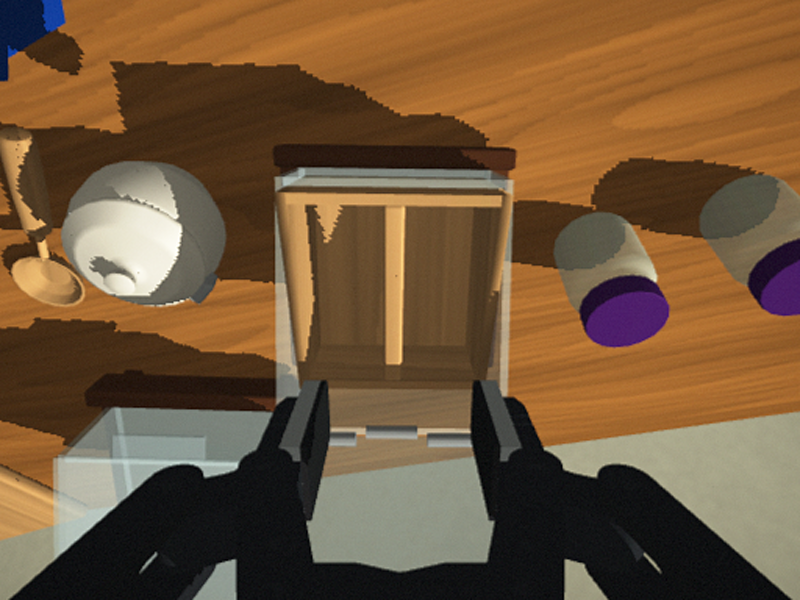

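Wrist view: the board runs vertically at u≈395 (385–405) with v from 205 to 365. The tall end's top edge is at v≈192–206 and spans u≈278–503. All of this agrees with my prediction (393, 205 / 275–511, 193). Now I refine with edge profiles.

```bash
python3 - <<'E'
from h import *
c=np.load("w1.npz",allow_pickle=True)["c"].item(); g=c["pixels"].astype(float).sum(2)/3
def edges(p,off,k=3,th=6):
    d=np.convolve(p,[1,1,0,-1,-1],'same')/2; o=[]
    for i in range(3,len(d)-3):
        if abs(d[i])>th and abs(d[i])==abs(d[i-2:i+3]).max():
            a,b,e=abs(d[i-1:i+2]); o.append((round(off+i+.5*(a-e)/(a-2*b+e),2),int(d[i])))
    return o
def onbox(u,v,z):  # ray onto plane box z
    e,d=ray(c,u,v);e=inbox(e);d=B.T@d; return (e+d*(z-e[2])/d[2]).round(2)
for v in (150,175,200,220):
    print(v,edges(g[v-3:v+4,235:270].mean(0),235))
print("board at v=150..220 predicted", proj(c,[W(-40,5,81.4),W(-40,-5,81.4),W(10,5,68),W(10,-5,68)]).round(2))
print("cols tall end v:",[(u,edges(g[108:145,u-3:u+4].mean(1),108)) for u in (215,235,280,300)])
print("pred outer/inner/boxfront in", proj(c,[W(-58,0,86),W(-53,0,84.7),W(-58,0,62),W(-62,0,61)]).round(2))
print("row 126-129:",edges(g[125:130,165:195].mean(0),165),edges(g[125:130,310:340].mean(0),310))
print("pred insert corners, box inner/outer", proj(c,[W(-55,52.75,85),W(-55,-52.75,85),W(-50,54,64),W(-50,-54,64)]).round(2))
E
```

```text
150 [(np.float64(246.38), 81), (np.float64(258.53), -101)]
175 [(np.float64(246.37), 81), (np.float64(258.09), -113)]
200 [(np.float64(241.96), 9), (np.float64(246.51), 74), (np.float64(257.44), -101)]
220 [(np.float64(246.41), 81), (np.float64(257.15), -117)]
board at v=150..220 predicted [[258.48 148.43]
 [244.61 148.36]
 [257.79 206.3 ]
 [245.45 206.25]]
cols tall end v: [(215, [(np.float64(114.04), 58), (np.float64(118.85), -94), (np.float64(123.28), 91), (np.float64(129.94), -9), (np.float64(133.65), -11), (np.float64(137.77), -25)]), (235, [(np.float64(114.22), 56), (np.float64(119.02), -90), (np.float64(123.58), 93), (np.float64(131.01), -80)]), (280, [(np.float64(114.97), 50), (np.float64(119.83), -96), (np.float64(124.17), 89), (np.float64(131.58), -72)]), (300, [(np.float64(115.11), 50), (np.float64(120.02), -92), (np.float64(124.42), 86), (np.float64(131.85), -79)])]
pred outer/inner/boxfront in [[251.52 123.85]
 [251.53 130.89]
 [251.84 119.96]
 [251.86 114.44]]
row 126-129: [(np.float64(181.38), 46)] [(np.float64(320.6), -64), (np.float64(324.49), 43), (np.float64(328.46), -42)]
pred insert corners, box inner/outer [[327.33 128.47]
 [175.58 127.63]
 [322.62 131.33]
 [180.85 130.56]]
```

```bash
cat >> h.py <<'E'
O,B=box((599.2,84.2),np.radians(-16.48)); O=O+B@np.array([0,.3,0])
RG=B@np.diag([-1.,1,-1]); RH=B@np.diag([1.,-1,-1])
def rep(tgt=None,Rt=None):
    st=manip.observe(); F=B.T@st["ft_force"]
    q=rot(st["ee_rot"]).as_matrix(); Rn=RG if (B.T@q)[0,0]<0 else RH
    print("t",st["clock"].round(2),"tcp box",inbox(st["eef_pos"]).round(2),"F box",F.round(1),"open",st["opening"].round(1),"ff",round(st["finger_force"],1),"rot err deg",np.degrees(R.from_matrix(Rn.T@q).as_rotvec()).round(2),"q6",st["joint_positions"].round(2))
    if tgt is not None: print(*plan(st,W(*tgt),Rn if Rt is None else Rt))
E
python3 -c "
from h import *
rep((-1.25,0,100));rep((-1.25,0,39))"
```

```text
Traceback (most recent call last):
  File "h.py", line 34, in rep
    print("t",st["clock"].round(2),"tcp box",inbox(st["eef_pos"]).round(2),"F box",F.round(1),"open",st["opening"].round(1),"ff",round(st["finger_force"],1),"rot err deg",np.degrees(R.from_matrix(Rn.T@q).as_rotvec()).round(2),"q6",st["joint_positions"].round(2))
              ^^^^^^^^^^^^^^^^^
AttributeError: 'float' object has no attribute 'round'
```

```bash
sed -i 's/st\["clock"\].round(2)/round(st["clock"],2)/;s/st\["opening"\].round(1)/round(st["opening"],1)/' h.py
python3 -c "
from h import *
rep((-1.25,0,100));rep((-1.25,0,39))"
```

```text
t 1.85 tcp box [ -2.74   2.85 170.02] F box [-0.1  0.4  1.1] open 44.9 ff 0.0 rot err deg [-0.36  0.01 -0.76] q6 [ 0.2   0.07  1.92 -0.28  0.78 -0.93]
[-0.0049 -0.011   0.2333] [ 0.001  -0.      0.0021]
t 1.85 tcp box [ -2.74   2.85 170.02] F box [-0.1  0.4  1.1] open 44.9 ff 0.0 rot err deg [-0.36  0.01 -0.76] q6 [ 0.2   0.07  1.92 -0.28  0.78 -0.93]
[-0.0049 -0.0123  0.4367] [ 0.001  -0.      0.0021]
```

Request:
apply_moves(travel=[[-0.005,-0.011,0.06],[-0.005,-0.011,0.12],[-0.005,-0.011,0.2],[-0.005,-0.011,0.23],[-0.005,-0.011,0.23]], delta_rot=[[0.001,0,0.0021],[0.001,0,0.0021],[0.001,0,0.0021],[0.001,0,0.0021],[0.001,0,0.0021]], claw=[45,45,45,45,45], grip_force=25)

```text
clock: 2.35
eef_pos: [557.0, 95.8, 144.9]
ee_rot: [0.213, 0.14, 0.966, -0.032]
ft_force: [-0.3, 0.4, 0.4]
opening: 44.9
finger_force: 0.0
```

```bash
python3 -c "
from h import *
rep((-1.25,0,39))"
```

```text
t 2.35 tcp box [-1.64 -1.11 99.94] F box [-0.2  0.3  0.6] open 44.9 ff 0.0 rot err deg [0.1  0.12 0.01] q6 [ 0.17  0.17  1.98 -0.33  0.62 -0.88]
[-0.0017  0.0041  0.2031] [-0.0003 -0.0003 -0.    ]
```

Request:
apply_moves(travel=[[-0.001,0.004,0.05],[-0.001,0.004,0.1],[-0.001,0.004,0.15],[-0.001,0.004,0.203],[-0.001,0.004,0.203],[-0.001,0.004,0.203]], delta_rot=[[-0.0003,-0.0003,0],[-0.0003,-0.0003,0],[-0.0003,-0.0003,0],[-0.0003,-0.0003,0],[-0.0003,-0.0003,0],[-0.0003,-0.0003,0]], claw=[45,45,45,45,45,45])

```text
clock: 2.95
eef_pos: [583.3, 88.9, 91.7]
ee_rot: [0.216, 0.141, 0.966, -0.031]
ft_force: [0.1, -0.0, -1.0]
opening: 45.3
finger_force: 0.0
```

```bash
python3 -c "
from h import *
rep((-1.25,0,39))"
```

```text
t 2.95 tcp box [ 0.49 -0.3  40.31] F box [-0.4  0.  -1. ] open 45.3 ff 0.0 rot err deg [-0.04 -0.16  0.1 ] q6 [ 0.14  0.27  2.01 -0.39  0.48 -0.83]
[0.0058 0.001  0.0044] [ 0.0001  0.0004 -0.0003]
```

Request:
apply_moves(travel=[[0,0,0],[0,0,0],[0,0,0],[0,0,0],[0,0,0],[0,0,0],[0,0,0],[0,0,0]], delta_rot=[[0,0,0],[0,0,0],[0,0,0],[0,0,0],[0,0,0],[0,0,0],[0,0,0],[0,0,0]], claw=[30,20,16,12,8,6,6,6], grip_force=25)

```text
clock: 3.75
eef_pos: [583.2, 88.4, 91.2]
ee_rot: [0.215, 0.141, 0.966, -0.031]
ft_force: [-2.9, 1.5, 5.9]
opening: 9.7
finger_force: 27.6
```

```bash
python3 -c "
from h import *
rep((-1.25,0,39))"
```

```text
t 3.75 tcp box [ 0.32 -0.82 39.78] F box [-0.4  0.6  6.7] open 9.7 ff 27.6 rot err deg [-0.02 -0.14  0.13] q6 [ 0.14  0.27  2.01 -0.39  0.48 -0.83]
[0.0052 0.0027 0.0026] [ 0.0001  0.0004 -0.0004]
```

Request:
apply_moves(travel=[[0,0,0],[0,0,0],[0,0,-0.02],[0,0,-0.06],[0,0,-0.12],[0,0,-0.19],[0,0,-0.26],[0,0,-0.33],[0,0,-0.4],[0,0,-0.43]], delta_rot=[[0,0,0],[0,0,0],[0,0,0],[0,0,0],[0,0,0],[0,0,0],[0,0,0],[0,0,0],[0,0,0],[0,0,0]], claw=[6,6,6,6,6,6,6,6,6,6], grip_force=80)

```text
clock: 4.75
eef_pos: [529.7, 104.2, 209.3]
ee_rot: [0.216, 0.141, 0.966, -0.03]
ft_force: [-0.6, -0.1, -2.1]
opening: 8.9
finger_force: 78.3
```

```bash
python3 -c "
from h import *
rep((-30,-.8,180))"
```

```text
t 4.75 tcp box [ -0.36  -0.87 170.42] F box [-1.4 -0.3 -1.7] open 8.9 ff 78.3 rot err deg [-0.06 -0.15  0.15] q6 [ 0.2   0.07  1.92 -0.29  0.78 -0.92]
[ 0.0987  0.     -0.0322] [ 0.0002  0.0004 -0.0004]
```

Request:
apply_moves(travel=[[0.05,0,-0.02],[0.1,0,-0.04],[0.1,0,-0.04],[0.1,0,-0.04],[0.1,0,-0.04],[0.1,0,-0.04],[0.1,0,-0.04],[0.1,0,-0.04],[0.1,0,-0.04],[0.1,0,-0.04]], delta_rot=[[0,0,0],[0,0,0.01],[0,0,0.03],[0,0,0.05],[0,0,0.07],[0,0,0.09],[0,0,0.11],[0,0,0.13],[0,0,0.15],[0,0,0.17]], claw=[6,6,6,6,6,6,6,6,6,6])

```text
clock: 5.75
eef_pos: [497.5, 112.9, 203.7]
ee_rot: [0.199, 0.615, 0.758, 0.082]
ft_force: [0.3, 0.4, -2.4]
opening: 8.7
finger_force: 78.3
```

```bash
python3 -c "
from h import *
rep((-30,-.8,182),RH)"
```

```text
t 5.75 tcp box [-32.93  -1.65 179.39] F box [-0.9  0.4 -2.3] open 8.7 ff 78.3 rot err deg [1.600e-01 6.000e-02 6.161e+01] q6 [ 0.24  0.03  1.97 -0.31  0.78  0.21]
[-0.0022  0.0099 -0.0087] [-2.000e-04  5.000e-04  3.289e-01]
```

Request:
apply_moves(travel=[[0,0.005,-0.008],[0,0.01,-0.008],[0,0.01,-0.008],[0,0.01,-0.008],[0,0.01,-0.008],[0,0.01,-0.008],[0,0.01,-0.008],[0,0.01,-0.008],[0,0.01,-0.008],[0,0.01,-0.008]], delta_rot=[[0,0,0.02],[0,0,0.04],[0,0,0.06],[0,0,0.08],[0,0,0.1],[0,0,0.12],[0,0,0.14],[0,0,0.16],[0,0,0.18],[0,0,0.2]], claw=[6,6,6,6,6,6,6,6,6,6])

```text
clock: 6.75
eef_pos: [499.2, 113.9, 206.9]
ee_rot: [0.113, 0.944, 0.252, 0.183]
ft_force: [-0.3, 0.5, -1.9]
opening: 8.6
finger_force: 78.3
```

```bash
python3 -c "
from h import *
rep((-30,0,182),RH)"
```

```text
t 6.75 tcp box [-30.32  -0.19 181.77] F box [-1.2  0.4 -1.5] open 8.6 ff 78.3 rot err deg [-4.000e-02 -1.600e-01 -4.639e+01] q6 [ 0.24  0.03  1.96 -0.31  0.79  1.47]
[ 0.0012  0.0003 -0.0008] [1.000e-04 5.000e-04 1.289e-01]
```

Request:
apply_moves(travel=[[0,0,0],[0,0,0],[0,0,0],[0,0,0],[0,0,0],[0.001,0,-0.001],[0.001,0,-0.001],[0.001,0,-0.001],[0.001,0,-0.001]], delta_rot=[[0,0,0.02],[0,0,0.04],[0,0,0.06],[0,0,0.08],[0,0,0.1],[0,0,0.12],[0.0001,0.0005,0.1289],[0.0001,0.0005,0.1289],[0.0001,0.0005,0.1289]], claw=[6,6,6,6,6,6,6,6,6])

```text
clock: 7.65
eef_pos: [500.2, 114.1, 208.1]
ee_rot: [0.031, 0.966, -0.137, 0.215]
ft_force: [0.8, 0.8, -2.6]
opening: 8.9
finger_force: 78.3
```

```bash
python3 - <<'E'
from h import *
rep((0,0,182),RH)
c=optics.read_camera("wrist");np.savez("w2.npz",c=c)
s=optics.read_camera("scene")
im=np.zeros((600,800,3),np.uint8)
im[:384,:512]=c["pixels"]; im[384:600,:300]=cv2.resize(s["pixels"][150:256,180:327],(300,216)) 
cv2.imwrite("pics/w2.png",im[:,:,::-1]); print(inbox(c["eye"]))
E
```

```text
t 7.65 tcp box [-28.99   0.33 182.48] F box [-0.6  1.  -2.6] open 8.9 ff 78.3 rot err deg [ 0.04  0.11 -0.36] q6 [ 0.24  0.03  1.96 -0.31  0.79  2.27]
[0.0966 0.0017 0.0018] [-0.0001 -0.0003  0.001 ]
[ 54.57521944   0.38178951 324.5550105 ]
```

View pics/w2.png

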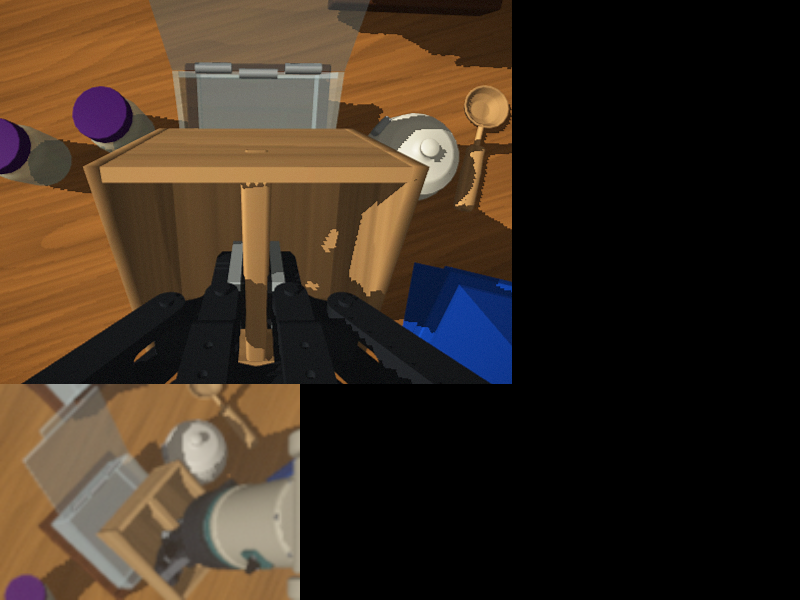

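Wrist view (left panel): the divider is held with its tall end towards the hinge. Its top face lies at v≈167–182, its bottom outer edge at v≈129, and the board is at u≈256. I check the in-hand pose against prediction.

```bash
python3 - <<'E'
from h import *
c=np.load("w2.npz",allow_pickle=True)["c"].item(); g=c["pixels"].astype(float).sum(2)/3
st=manip.observe(); T=inbox(st["eef_pos"]); Q=B.T@rot(st["ee_rot"]).as_matrix()@np.diag([1,-1,-1])
def I(x,y,z): return O+B@(T+Q@(np.array([x,y,z])-[-1.57,0,39.8]))
print("pred outer top L/C/R, inner top L/R, bottom L/R (bevel start)",proj(c,[I(56.75,45,86),I(56.75,0,86),I(56.75,-45,86),I(51.75,45,84.7),I(51.75,-45,84.7),I(56.75,45,4),I(56.75,-45,4),I(53.75,45,0),I(53.75,-45,0)]).round(1).tolist())
for u in (130,200,300,370):
    p=g[120:195,u-3:u+4].mean(1);d=np.convolve(p,[1,1,0,-1,-1],'same')/2
    print(u,[(120+i,int(d[i])) for i in range(3,72) if abs(d[i])>10 and abs(d[i])==abs(d[i-2:i+3]).max()])
print("board pred",proj(c,[I(40,5,81.7),I(40,-5,81.7)]).round(1).tolist())
v=200;p=g[v-2:v+3,225:290].mean(0);d=np.convolve(p,[1,1,0,-1,-1],'same')/2
print([(225+i,int(d[i])) for i in range(3,60) if abs(d[i])>12 and abs(d[i])==abs(d[i-2:i+3]).max()])
print("hinge wall pred inner top back L/R, outer",proj(c,[W(58,50,92),W(58,-50,92),W(58,0,92),W(58,54,92),W(58,-54,92)]).round(1).tolist())
for u in (195,320):
    p=g[60:90,u-2:u+3].mean(1);d=np.convolve(p,[1,1,0,-1,-1],'same')/2
    print(u,[(60+i,int(d[i])) for i in range(3,27) if abs(d[i])>6 and abs(d[i])==abs(d[i-2:i+3]).max()])
p=g[88:94,165:360].mean(0);d=np.convolve(p,[1,1,0,-1,-1],'same')/2
print([(165+i,int(d[i])) for i in range(3,192) if abs(d[i])>8 and abs(d[i])==abs(d[i-2:i+3]).max()])
E
```

```text
pred outer top L/C/R, inner top L/R, bottom L/R (bevel start) [[106.0, 167.4], [253.9, 167.4], [401.6, 167.4], [110.2, 181.8], [397.5, 181.9], [171.9, 129.3], [337.1, 129.3], [174.1, 133.7], [335.0, 133.7]]
130 [(126, 11), (131, 14), (142, 31), (146, -28), (150, 28), (167, 30), (182, -86)]
200 [(128, 12), (144, -10), (166, 29), (182, -70)]
300 [(146, -14), (167, 30), (182, -67)]
370 [(134, 20), (140, 33), (146, -13), (167, 33), (182, -80)]
board pred [[239.0, 212.8], [269.0, 212.8]]
[(241, 103), (245, -24), (267, -37)]
hinge wall pred inner top back L/R, outer [[182.8, 76.4], [330.1, 77.3], [256.5, 76.8], [176.9, 76.3], [336.0, 77.3]]
195 [(64, 39), (68, -34), (73, 24), (77, -49)]
320 [(66, 25), (69, -40), (74, 82), (78, -50)]
[(174, 42), (180, -57), (186, -26), (197, 57), (314, 44), (318, -50), (329, 37), (335, -9), (341, -45)]
```

In-hand pose matches the prediction within 1 px, so there was no swing. The box centre appears about 0.6 mm towards −y. I'll align over the mouth.

```bash
python3 -c "
from h import *
rep((-2.1,-.6,140),RH)"
```

```text
t 7.75 tcp box [-28.18   0.57 182.73] F box [-1.5 -0.2 -1.6] open 8.8 ff 78.3 rot err deg [ 0.07  0.18 -0.32] q6 [ 0.24  0.03  1.96 -0.31  0.79  2.27]
[0.0865 0.0046 0.1427] [-0.0002 -0.0005  0.0009]
```

Request:
apply_moves(travel=[[0.03,0.004,0],[0.06,0.004,0],[0.086,0.004,0],[0.086,0.004,0.04],[0.086,0.004,0.08],[0.086,0.004,0.11],[0.086,0.004,0.13],[0.086,0.004,0.13],[0.086,0.004,0.13]], delta_rot=[[-0.0002,-0.0005,0.0009],[-0.0002,-0.0005,0.0009],[-0.0002,-0.0005,0.0009],[-0.0002,-0.0005,0.0009],[-0.0002,-0.0005,0.0009],[-0.0002,-0.0005,0.0009],[-0.0002,-0.0005,0.0009],[-0.0002,-0.0005,0.0009],[-0.0002,-0.0005,0.0009]], claw=[6,6,6,6,6,6,6,6,6])

```text
clock: 8.65
eef_pos: [539.5, 101.9, 184.8]
ee_rot: [0.031, 0.966, -0.14, 0.215]
ft_force: [0.6, 0.2, -1.5]
opening: 9.0
finger_force: 78.4
```

```bash
python3 -c "
from h import *
rep((-2.1,-.6,120),RH)"
```

```text
t 8.65 tcp box [ -1.54  -0.24 143.94] F box [-0.1  0.3 -1.6] open 9.0 ff 78.4 rot err deg [0.02 0.05 0.05] q6 [ 0.19  0.11  1.95 -0.3   0.72  2.24]
[-0.0019  0.0012  0.0798] [-0.0001 -0.0001 -0.0001]
```

Request:
apply_moves(travel=[[-0.002,0.001,0.015],[-0.002,0.001,0.03],[-0.002,0.001,0.045],[-0.002,0.001,0.06],[-0.002,0.001,0.075],[-0.002,0.001,0.08]], delta_rot=[[0,0,0],[0,0,0],[0,0,0],[0,0,0],[0,0,0],[0,0,0]], claw=[6,6,6,6,6,6])

```text
clock: 9.25
eef_pos: [548.7, 98.8, 162.5]
ee_rot: [0.031, 0.966, -0.14, 0.215]
ft_force: [-0.4, 0.3, -1.9]
opening: 8.9
finger_force: 78.5
```

```bash
python3 -c "
from h import *
rep((-2.1,-.6,100),RH)"
```

```text
t 9.25 tcp box [ -2.2   -0.59 119.61] F box [-1.2  0.2 -1.5] open 8.9 ff 78.5 rot err deg [0.02 0.04 0.05] q6 [ 0.18  0.14  1.97 -0.31  0.66  2.25]
[0.0003 0.     0.0654] [-0.0001 -0.0001 -0.0001]
```

Request:
apply_moves(travel=[[0,0,0.015],[0,0,0.03],[0,0,0.045],[0,0,0.06]], delta_rot=[[0,0,0],[0,0,0],[0,0,0],[0,0,0]], claw=[6,6,6,6])

```text
clock: 9.65
eef_pos: [556.1, 96.7, 146.3]
ee_rot: [0.031, 0.966, -0.14, 0.215]
ft_force: [-1.5, -0.5, -2.6]
opening: 8.8
finger_force: 78.5
```

```bash
python3 -c "
from h import *
rep((-2.1,-.6,80),RH)"
```

```text
t 9.65 tcp box [ -2.13  -0.59 101.69] F box [-2.3 -0.9 -1.8] open 8.8 ff 78.5 rot err deg [0.02 0.04 0.06] q6 [ 0.17  0.17  1.98 -0.33  0.62  2.26]
[0.     0.0001 0.0723] [-0.0001 -0.0001 -0.0002]
```

No contact so far. I continue with small steps past the front rim.

Request:
apply_moves(travel=[[0,0,0.01],[0,0,0.02],[0,0,0.03],[0,0,0.04],[0,0,0.05]], delta_rot=[[0,0,0],[0,0,0],[0,0,0],[0,0,0],[0,0,0]], claw=[6,6,6,6,6])

```text
clock: 10.15
eef_pos: [562.0, 94.9, 132.9]
ee_rot: [0.031, 0.966, -0.14, 0.215]
ft_force: [-2.3, 1.1, -2.1]
opening: 8.7
finger_force: 78.6
```

```bash
python3 -c "
from h import *
rep((-2.1,-.6,60),RH)"
```

```text
t 10.15 tcp box [-2.17 -0.56 86.95] F box [-3.2  0.4 -0.8] open 8.7 ff 78.6 rot err deg [0.03 0.04 0.06] q6 [ 0.16  0.19  1.99 -0.34  0.59  2.27]
[0.0002 0.0002 0.0898] [-0.0001 -0.0001 -0.0002]
```

Request:
apply_moves(travel=[[-0.001,0,0.01],[-0.001,0,0.02],[-0.001,0,0.03],[-0.001,0,0.04],[-0.001,0,0.05],[-0.001,0,0.06],[-0.001,0,0.07]], delta_rot=[[0,0,0],[0,0,0],[0,0,0],[0,0,0],[0,0,0],[0,0,0],[0,0,0]], claw=[6,6,6,6,6,6,6])

```text
clock: 10.85
eef_pos: [570.1, 92.5, 113.7]
ee_rot: [0.031, 0.966, -0.14, 0.215]
ft_force: [-3.1, 1.4, -2.0]
opening: 9.0
finger_force: 78.6
```

```bash
python3 -c "
from h import *
rep((-2.4,-.6,42),RH)"
```

```text
t 10.85 tcp box [-2.6  -0.6  65.94] F box [-3.9  0.5 -0.4] open 9.0 ff 78.6 rot err deg [0.02 0.03 0.06] q6 [ 0.15  0.23  2.   -0.36  0.54  2.29]
[0.0006 0.     0.0798] [-0.0001 -0.0001 -0.0002]
```

Request:
apply_moves(travel=[[-0.001,0,0.01],[-0.001,0,0.02],[-0.001,0,0.03],[-0.001,0,0.04],[-0.001,0,0.05],[-0.001,0,0.06],[-0.001,0,0.07]], delta_rot=[[0,0,0],[0,0,0],[0,0,0],[0,0,0],[0,0,0],[0,0,0],[0,0,0]], claw=[6,6,6,6,6,6,6])

```text
clock: 11.55
eef_pos: [578.7, 90.1, 94.6]
ee_rot: [0.031, 0.966, -0.14, 0.215]
ft_force: [-4.3, 1.4, -1.0]
opening: 9.0
finger_force: 78.7
```

```bash
python3 -c "
from h import *
rep((-2.4,-.6,40),RH)"
```

```text
t 11.55 tcp box [-2.59 -0.5  44.91] F box [-4.5  0.1  1. ] open 9.0 ff 78.7 rot err deg [0.03 0.06 0.06] q6 [ 0.15  0.26  2.01 -0.39  0.49  2.31]
[0.0006 0.0003 0.0164] [-0.0001 -0.0002 -0.0002]
```

Request:
apply_moves(travel=[[-0.001,0,0.004],[-0.001,0,0.008],[-0.001,0,0.011],[-0.001,0,0.014],[-0.001,0,0.014]], delta_rot=[[0,0,0],[0,0,0],[0,0,0],[0,0,0],[0,0,0]], claw=[6,6,6,6,6])

```text
clock: 12.05
eef_pos: [580.3, 89.7, 91.0]
ee_rot: [0.031, 0.966, -0.14, 0.215]
ft_force: [-3.5, 1.5, -3.0]
opening: 8.7
finger_force: 78.6
```

```bash
python3 -c "
from h import *
rep((-2.4,-.6,40),RH)"
```

```text
t 12.05 tcp box [-2.63 -0.42 40.9 ] F box [-4.7  0.4 -1.1] open 8.7 ff 78.6 rot err deg [0.04 0.08 0.05] q6 [ 0.15  0.27  2.02 -0.39  0.48  2.32]
[0.0008 0.0006 0.003 ] [-0.0001 -0.0002 -0.0002]
```

Request:
apply_moves(travel=[[0,0,0.002],[0,0,0.004],[0,0,0.005],[0,0,0.005]], delta_rot=[[0,0,0],[0,0,0],[0,0,0],[0,0,0]], claw=[6,6,6,6])

```text
clock: 12.45
eef_pos: [580.7, 89.6, 90.3]
ee_rot: [0.031, 0.966, -0.14, 0.215]
ft_force: [-5.8, 1.4, 2.3]
opening: 8.9
finger_force: 79.7
```

```bash
python3 -c "
from h import *
rep((-2.4,-.6,40),RH)"
```

```text
t 12.45 tcp box [-2.53 -0.37 40.09] F box [-4.4 -0.3  4.6] open 8.9 ff 79.7 rot err deg [0.05 0.11 0.06] q6 [ 0.14  0.27  2.02 -0.39  0.48  2.32]
[0.0004 0.0008 0.0003] [-0.0001 -0.0003 -0.0002]
```

On the floor with light contact of 4.6 N. I release and withdraw.

Request:
apply_moves(travel=[[0,0,0],[0,0,0],[0,0,0],[0,0,0],[0,0,0],[0,0,0],[0,0,0],[0,0,0]], delta_rot=[[0,0,0],[0,0,0],[0,0,0],[0,0,0],[0,0,0],[0,0,0],[0,0,0],[0,0,0]], claw=[9,10,14,20,30,40,42,42], grip_force=25)

```text
clock: 13.25
eef_pos: [581.0, 89.5, 89.7]
ee_rot: [0.031, 0.966, -0.14, 0.215]
ft_force: [-0.4, 0.1, 0.2]
opening: 42.0
finger_force: 0.0
```

```bash
python3 -c "
from h import *
rep((-2.4,-.6,170),RH)"
```

```text
t 13.25 tcp box [-2.55 -0.4  39.48] F box [-0.3 -0.   0.3] open 42.0 ff 0.0 rot err deg [0.04 0.09 0.06] q6 [ 0.14  0.27  2.02 -0.39  0.48  2.32]
[ 1.200e-03  3.000e-04 -4.351e-01] [-0.0001 -0.0002 -0.0002]
```

Request:
apply_moves(travel=[[0,0,-0.05],[0,0,-0.15],[0,0,-0.25],[0,0,-0.35],[0,0,-0.45],[0,0,-0.5],[0,0,-0.5],[0,0,-0.5]], delta_rot=[[0,0,0],[0,0,0],[0,0,0],[0,0,0],[0,0,0],[0,0,0],[0,0,0],[0,0,0]], claw=[42,42,42,42,42,42,42,42])

```text
clock: 14.05
eef_pos: [519.6, 107.4, 225.3]
ee_rot: [0.031, 0.966, -0.14, 0.215]
ft_force: [0.6, -0.6, -0.4]
opening: 42.4
finger_force: 0.0
```

```bash
python3 - <<'E'
from h import *
rep()
c=optics.read_camera("wrist");np.savez("w3.npz",c=c)
s=optics.read_camera("scene");t=optics.read_camera("top")
im=np.zeros((600,800,3),np.uint8)
im[:384,:512]=c["pixels"]; im[384:600,:300]=cv2.resize(s["pixels"][150:256,180:327],(300,216)); im[384:600,310:640]=cv2.resize(t["pixels"][120:220,190:343],(330,216)) 
cv2.imwrite("pics/w3.png",im[:,:,::-1])
# home insert predictions: tall end top outer edge L/R, inner; low end top outer; box back inner
print(proj(c,[W(55.5,45,86),W(55.5,-45,86),W(-58,45,56),W(-58,-45,56),W(58,0,92)]).round(1).tolist())
E
```

```text
t 14.05 tcp box [ -3.15  -0.61 189.33] F box [ 0.5 -0.4 -0.7] open 42.4 ff 0.0 rot err deg [0.04 0.08 0.05] q6 [ 0.21  0.04  1.91 -0.28  0.83  2.22]
[[193.9, 117.5], [314.8, 117.4], [207.2, 236.7], [302.4, 236.6], [254.3, 114.8]]
```

View pics/w3.png

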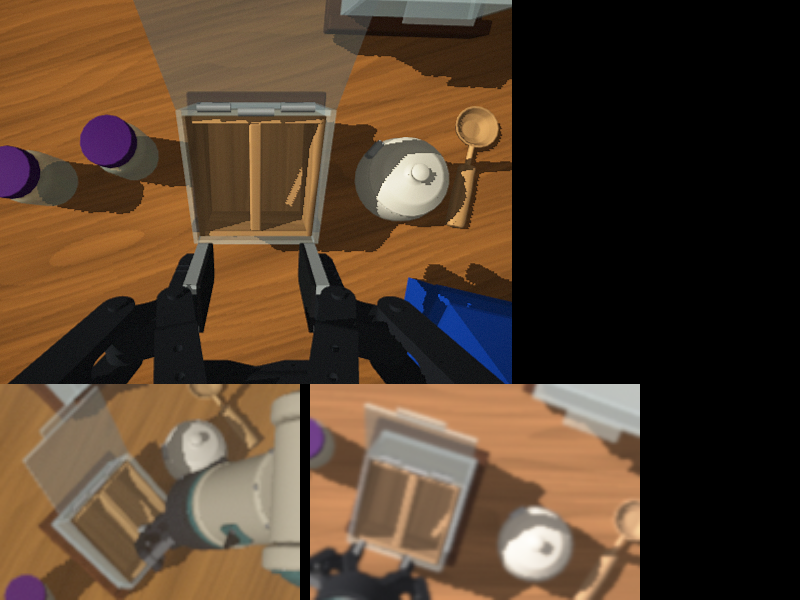

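Wrist view: the divider sits inside the rims, its tall end at the hinge (v≈121) and low end at v≈234, as predicted. The bystanders are unmoved. Now I plan the lid: up, over, and behind it.

```bash
cat >> h.py <<'E'
yaw=np.radians(-16.48); SR=R.from_euler('z',yaw).as_matrix(); SO=np.r_[O[:2],0]
RV=SR@np.diag([1.,-1,-1])
def V(x,y,z): return SO+SR@np.array([x,y,z])
def srep(tgts=()):
    st=manip.observe(); q=rot(st["ee_rot"]).as_matrix()
    print("t",round(st["clock"],2),"tcp stand",(SR.T@(st["eef_pos"]-SO)).round(1),"F stand",(SR.T@st["ft_force"]).round(1),"rot err",np.degrees(R.from_matrix(RV.T@q).as_rotvec()).round(2),"q",st["joint_positions"].round(2),"open",round(st["opening"],1))
    for t in tgts: print(*plan(st,V(*t),RV))
E
python3 -c "
from h import *
srep([(-60,0,350),(95,0,350)])"
```

```text
t 14.2 tcp stand [-83.   -0.9 223.9] F stand [-0.5  0.2  0.1] rot err [-0.03 24.94  0.05] q [ 0.21  0.04  1.91 -0.28  0.83  2.22] open 41.8
[ 0.2468 -0.0031 -0.3487] [ 0.0001 -0.0693 -0.0001]
[ 0.7152 -0.0036 -0.1308] [ 0.0001 -0.0693 -0.0001]
```

Request:
apply_moves(travel=[[0.05,0,-0.12],[0.12,-0.003,-0.25],[0.2,-0.003,-0.349],[0.247,-0.003,-0.349],[0.247,-0.003,-0.349],[0.247,-0.003,-0.349],[0.247,-0.003,-0.349]], delta_rot=[[0,0,0],[0,-0.02,0],[0,-0.04,0],[0,-0.06,0],[0,-0.0693,0],[0,-0.0693,0],[0,-0.0693,0]], claw=[30,20,10,0,0,0,0])

```text
clock: 14.9
eef_pos: [541.7, 101.4, 349.8]
ee_rot: [0.0, 0.99, -0.144, -0.0]
ft_force: [-0.4, -0.2, 0.1]
opening: -0.2
finger_force: 0.0
```

```bash
python3 -c "
from h import *
srep([(95,0,350),(95,0,272)])"
```

```text
t 14.9 tcp stand [-6.000e+01 -2.000e-01  3.498e+02] F stand [-0.3 -0.3  0.1] rot err [-0.02 -0.02  0.08] q [ 0.06  0.2   1.33 -0.    1.62  1.92] open -0.2
[ 0.5167 -0.0013 -0.0009] [ 0.0001  0.0001 -0.0002]
[ 0.5169 -0.0014  0.2591] [ 0.0001  0.0001 -0.0002]
```

Request:
apply_moves(travel=[[0.15,0,0],[0.3,0,0],[0.45,0,0],[0.517,0,0],[0.517,0,0],[0.517,0,0.1],[0.517,0,0.2],[0.517,0,0.26],[0.517,0,0.26]], delta_rot=[[0,0,0],[0,0,0],[0,0,0],[0,0,0],[0,0,0],[0,0,0],[0,0,0],[0,0,0],[0,0,0]], claw=[0,0,0,0,0,0,0,0,0])

```text
clock: 15.8
eef_pos: [686.8, 58.9, 271.3]
ee_rot: [0.0, 0.99, -0.143, -0.002]
ft_force: [-0.1, 0.2, -0.8]
opening: -0.2
finger_force: 0.0
```

```bash
python3 - <<'E'
from h import *
srep()
st=manip.observe(); p0=SR.T@(st["eef_pos"]-SO); H=np.array([16.9,165.5])
for f in list(range(76,220,8))+[219.5]:
    d=np.array([np.cos(np.radians(f)),np.sin(np.radians(f))]);n=np.array([d[1],-d[0]])
    T=H+(115 if f<=180 else 93)*d+4.5*n+[11 if f<=180 else -11,0]
    print(f,T.round(0),np.round([(T[0]-p0[0])/300,(p0[2]-T[1])/300],3))
E
```

```text
t 15.8 tcp stand [ 91.2   0.3 271.3] F stand [-0.2  0.1 -0.8] rot err [-0.05 -0.27 -0.04] q [-0.02  0.44  1.16  0.    1.55  1.84] open -0.2
76 [ 60. 276.] [-0.104 -0.016]
84 [ 44. 279.] [-0.156 -0.027]
92 [ 28. 281.] [-0.209 -0.031]
100 [ 12. 280.] [-0.263 -0.028]
108 [ -3. 276.] [-0.315 -0.017]
116 [-18. 271.] [-0.366  0.001]
124 [-33. 263.] [-0.413  0.026]
132 [-46. 254.] [-0.456  0.058]
140 [-57. 243.] [-0.495  0.095]
148 [-67. 230.] [-0.528  0.137]
156 [-75. 216.] [-0.555  0.183]
164 [-81. 202.] [-0.575  0.233]
172 [-85. 186.] [-0.588  0.284]
180 [-87. 170.] [-0.594  0.338]
188 [-87. 157.] [-0.593  0.381]
196 [-85. 144.] [-0.586  0.424]
204 [-81. 132.] [-0.574  0.465]
212 [-75. 120.] [-0.555  0.504]
219.5 [-69. 110.] [-0.533  0.538]
```

Request:
apply_moves(travel="[[-0.116, -0.016, 0][0:0], [-0.116, 0, -0.016]]", delta_rot=[[0,0,0]], claw=[0])

```text
apply_moves: Invalid argument: travel='[[-0.116, -0.016, 0][0:0], [-0.116, 0, -0.016]]' is not valid JSON
```

Request:
apply_moves(travel=[[-0.11,0,-0.016],[-0.165,0,-0.027],[-0.22,0,-0.031],[-0.27,0,-0.028],[-0.325,0,-0.017],[-0.375,0,0.001],[-0.42,0,0.026],[-0.465,0,0.058],[-0.505,0,0.095],[-0.535,0,0.137]], delta_rot=[[0,0,0],[0,0,0],[0,0,0],[0,0,0],[0,0,0],[0,0,0],[0,0,0],[0,0,0],[0,0,0],[0,0,0]], claw=[0,0,0,0,0,0,0,0,0,0])

```text
clock: 16.8
eef_pos: [535.7, 104.1, 234.8]
ee_rot: [-0.001, 0.99, -0.143, 0.003]
ft_force: [0.1, 0.3, 0.5]
opening: -0.2
finger_force: 0.3
```

```bash
python3 - <<'E'
from h import *
srep([(-75,0,216),(-87,0,170),(-85,0,144),(-75,0,120),(-69,0,110)])
s=optics.read_camera("scene");t=optics.read_camera("top")
im=np.zeros((300,800,3),np.uint8)
im[:288,:390]=cv2.resize(s["pixels"][140:260,170:332],(390,288)); im[:288,400:790]=cv2.resize(t["pixels"][110:230,180:342],(390,288)) 
cv2.imwrite("pics/l1.png",im[:,:,::-1])
E
```

```text
t 16.8 tcp stand [-66.5   0.8 234.8] F stand [0.1 0.3 0.5] rot err [ 0.14  0.34 -0.03] q [0.06 0.23 1.57 0.   1.34 1.92] open -0.2
[-0.0286  0.0028  0.0625] [-0.0004 -0.0009  0.0001]
[-0.0695  0.0032  0.2156] [-0.0004 -0.0009  0.0001]
[-0.0634  0.0034  0.3023] [-0.0004 -0.0009  0.0001]
[-0.0305  0.0036  0.3825] [-0.0004 -0.0009  0.0001]
[-0.0107  0.0037  0.4159] [-0.0004 -0.0009  0.0001]
```

View pics/l1.png

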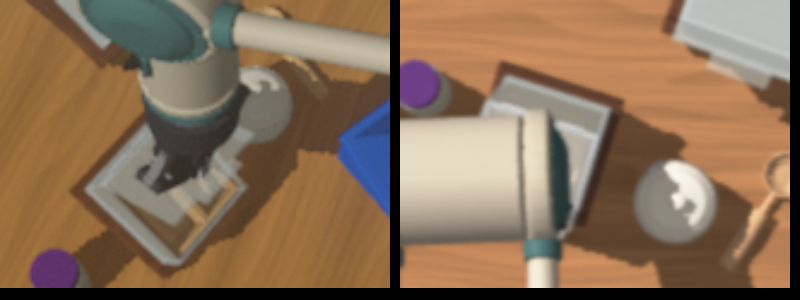

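The lid follows over the box (left panel, plate around (150,190)). I continue the arc.

Request:
apply_moves(travel=[[-0.025,0,0.05],[-0.046,0,0.1],[-0.06,0,0.15],[-0.066,0,0.2],[-0.066,0,0.25],[-0.06,0,0.29],[-0.047,0,0.33],[-0.032,0,0.36],[-0.025,0,0.38],[-0.02,0,0.39]], delta_rot=[[0,0,0],[0,0,0],[0,0,0],[0,0,0],[0,0,0],[0,0,0],[0,0,0],[0,0,0],[0,0,0],[0,0,0]], claw=[0,0,0,0,0,0,0,0,0,0])

```text
clock: 17.9
eef_pos: [532.0, 104.8, 115.1]
ee_rot: [-0.0, 0.99, -0.144, 0.001]
ft_force: [-0.7, -0.4, 0.7]
opening: -0.1
finger_force: 0.2
```

```bash
python3 -c "
from h import *
srep([(-69,0,110)])"
```

```text
t 17.9 tcp stand [-70.3   0.4 115.1] F stand [-0.6 -0.6  0.7] rot err [0.05 0.13 0.05] q [0.07 0.32 1.75 0.   1.07 1.93] open -0.1
[0.0041 0.0015 0.0171] [-0.0001 -0.0004 -0.0001]
```

Now small downward steps until a firm contact.

Request:
apply_moves(travel=[[0,0,0.005],[0,0,0.01],[0,0,0.015],[0,0,0.018],[0,0,0.018]], delta_rot=[[0,0,0],[0,0,0],[0,0,0],[0,0,0],[0,0,0]], claw=[0,0,0,0,0])

```text
clock: 18.4
eef_pos: [531.4, 105.1, 110.3]
ee_rot: [-0.0, 0.99, -0.144, 0.001]
ft_force: [-0.5, 0.3, -0.4]
opening: 0.3
finger_force: 0.0
```

```bash
python3 -c "
from h import *
srep([(-69,0,107)])"
```

```text
t 18.4 tcp stand [-70.9   0.5 110.3] F stand [-0.6  0.1 -0.4] rot err [0.06 0.13 0.03] q [0.07 0.32 1.76 0.   1.05 1.93] open 0.3
[0.0063 0.0016 0.0109] [-0.0002 -0.0004 -0.0001]
```

Request:
apply_moves(travel=[[0,0,0.006],[0,0,0.012],[0,0,0.016],[0,0,0.016]], delta_rot=[[0,0,0],[0,0,0],[0,0,0],[0,0,0]], claw=[0,0,0,0])

```text
clock: 18.8
eef_pos: [531.6, 105.1, 106.2]
ee_rot: [-0.0, 0.99, -0.144, 0.001]
ft_force: [-1.7, 0.5, 5.4]
opening: 0.2
finger_force: 2.7
```

```bash
python3 -c "
from h import *
srep([(-69,0,107)])"
```

```text
t 18.8 tcp stand [-70.7   0.5 106.2] F stand [-1.8 -0.   5.4] rot err [0.07 0.15 0.04] q [0.07 0.33 1.77 0.   1.05 1.93] open 0.2
[ 0.0058  0.0018 -0.0025] [-0.0002 -0.0004 -0.0001]
```

Request:
apply_moves(travel=[[0,0,0.003],[0,0,0.004],[0,0,0.004]], delta_rot=[[0,0,0],[0,0,0],[0,0,0]], claw=[0,0,0])

```text
clock: 19.1
eef_pos: [531.7, 105.1, 106.1]
ee_rot: [-0.0, 0.99, -0.144, 0.002]
ft_force: [-2.9, 0.9, 11.5]
opening: 0.5
finger_force: 5.5
```

```bash
python3 -c "
from h import *
srep()"
```

```text
t 19.1 tcp stand [-70.6   0.5 106.1] F stand [-3.1  0.1 11.5] rot err [0.08 0.2  0.04] q [0.07 0.33 1.77 0.   1.04 1.93] open 0.5
```

Position holds while the force rises, so this is a hard stop and the lid is shut. I retreat up and back and take a look.

Request:
apply_moves(travel=[[0,0,-0.05],[0,0,-0.15],[-0.1,0,-0.3],[-0.25,0,-0.45],[-0.4,0,-0.55],[-0.5,0,-0.6],[-0.5,0,-0.6],[-0.5,0,-0.6]], delta_rot=[[0,0,0],[0,0,0],[0,0,0],[0,0,0],[0,0,0],[0,0,0],[0,0,0],[0,0,0]], claw=[0,0,0,0,0,0,0,0])

```text
clock: 19.9
eef_pos: [387.0, 147.9, 284.8]
ee_rot: [-0.001, 0.99, -0.143, 0.003]
ft_force: [1.1, -0.4, 0.3]
opening: 0.2
finger_force: 0.0
```

```bash
python3 - <<'E'
from h import *
srep()
s=optics.read_camera("scene");t=optics.read_camera("top")
im=np.zeros((440,800,3),np.uint8)
im[:432,:396]=cv2.resize(s["pixels"][150:270,185:295],(396,432)); im[:432,400:796]=cv2.resize(t["pixels"][110:230,190:300],(396,432))
cv2.imwrite("pics/end.png",im[:,:,::-1])
# predicted shut tab tip and hinge in the panels
P=[V(-92.7-2.9,25,75+3.5),V(-92.7-2.9,-25,78.5),V(16.9,54,168),V(16.9,-54,168)]
print(((proj(s,P)-[185,150])*3.6).round(),((proj(t,P)-[190,110])*3.6+[400,0]).round())
E
```

```text
t 19.9 tcp stand [-221.6    0.6  284.8] F stand [ 1.1 -0.1  0.3] rot err [ 0.13  0.3  -0.04] q [ 0.2  -0.    1.71 -0.    1.43  2.05] open 0.2
[[255. 342.]
 [299. 290.]
 [ 96. 236.]
 [200. 123.]] [[499. 327.]
 [567. 349.]
 [498. 149.]
 [654. 199.]]
```

View pics/end.png

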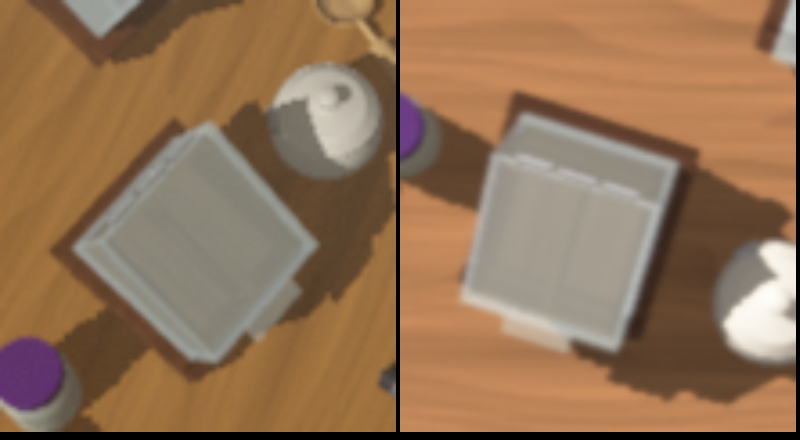

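The lid lies flush on the rim. Tab corners are at (258,338) and (300,290), against (255,342) and (299,290) predicted for a shut lid, and the arm is clear. I hand in.

```bash
python3 -c "
from bench import manip
print(manip.sign_off())"
```

```text
the job is handed in; nothing more can be done
None
```

I handed the job in: the divider was lifted out, turned half way round and set back on the box floor with its tall end at the hinge, and the lid is shut. The measured forces stayed low throughout (no more than 12 N at the wrist) and the bystanders looked unmoved, but sign-off returned no verdict.

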